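# Raise the jolley arm off the bowl, then stop the wheel

### The arm

A 7-joint arm with a two-finger parallel gripper is mounted at the origin on the work surface. World frame = base frame: x ahead of the robot, y to its left, z up, the work surface at z = 0. Lengths are in m, angles in rad, forces in N, time in s.
With the tool pointing down it reaches from about 0.425 to 0.875 m from the base axis. Payload 4.7 kg.
Tool frame: the origin (TCP) lies midway between the tips of the shut fingers; the grasp point (between the pads) lies 19 mm behind it (ctrl.grip_point_offset is the distance from the TCP to the grasp point, in m); z points along the fingers, y is the line along which they close (so a half turn about z gives the same grasp; the last joint's range is limited). The gripper opens to 87 mm and grips with 3 to 60 N. Pads are 19 mm wide; open, the fingers measure 117 mm over their backs; the gripper's body (75 mm by 190 mm) begins 51 mm behind the grasp point.
Start: joints at [0.014, 0.321, -0.07, 1.45, 0.023, 1.371, -0.057], TCP at [0.65, -0, 0.223] pointing down, gripper open.
Joint ranges: [-2.86, 2.86], [-0.3, 2.09], [-1.38, 1.24], [0.06, 2.45], [-1.56, 4.7], [0.09, 2.05], [-2.69, 2.69]. Speed limits (rad/s): [2.57, 2.57, 3.14, 3.14, 3.14, 3.14, 3.14].

### API

Orientations are given as a rotation vector (axis times angle).
In Python, from bench import ctrl gives the robot as it stands. The module is installed in compiled form; this text tells all that it offers.
- The arm moves only by the shell command python3 -m handwheel 'ROWS' [OPENING] [FORCE]. ROWS is JSON, a list of rows, each an object of numbers: "x", "y", "z": the shift along the tool's x, y, z in m; "wx", "wy", "wz": the turn, a rotation vector about the tool's x, y, z in degrees. A call has 1 to 10 rows; each row is the pose to reach, as a shift and turn from the pose commanded when the call began, along the tool's axes at that moment; what a row does not reach only later rows make up. A row lasts 1/12 s, in which the tool goes at most 41.7 mm and 7.16 degrees, less where a joint would pass 70% of its speed; a pose out of reach is approached as far as the arm can. A call with a gripper value outside its range is refused whole. OPENING is the finger opening in m, from 0 to 0.087, set as the call begins (- or left out, the last holds). The fingers move at their own pace and stop on an object; FORCE is the grip in N (left out, the last holds). Time passes only in rows, so rows that repeat a pose let the fingers close. It gives the time, the measured TCP pose, the force, the opening and the grip force at its end, in the units of the state.
- ctrl.get_state(): the state, without advancing time (a new reading comes with each control period).
- ctrl.get_image(name): name is "scene" or "side" or "wrist"; returns a dict with "image" (420x560x3 uint8, red, green, blue), "K" (3x3 intrinsics, pixels), "world_to_cam" (4x4, takes a point from world to camera coordinates); the wrist camera has in their place "hand_eye" (4x4, takes a point from camera to tool coordinates, whose origin is the TCP and whose axes are the flange's). Camera axes: x right, y down, z forward; pixel columns grow to the right and rows downward; lengths in m; the calibration is good to about 2 mm. A picture is of the moment at which its call begins: read the wrist's pose just before it. There is no depth.
- ctrl.close_job(): hands the job in; it is judged then, once.
The state is a dict: "time": time; "joint_positions": joint angles; "qd": joint speeds; "joint_torque": joint torques, N m; "position": TCP position; "tool_rot": TCP orientation; "ft_force": force on the tool from outside, world axes, zero at the start; "torque": the same for the moment, N m; "grip_width": opening from 0.0 (shut) to 1.0 (fully open); "grip_force": force on a finger pad.
Only numpy, scipy, OpenCV 4.12 (cv2) and the standard library are available. Lean on these libraries where they do the work, as an engineer would, in place of code of your own. Each camera call takes 0.05 s, during which the arm holds its last target. There are 200 camera calls.

### The job

The bowl is shaped: push the jolley arm up off it with the fingertips until it passes its balance point and stays raised by itself, and take the fingers away from it. Only then press the wide button, which stops the wheel, fully down and let it come up again. Touch and push lightly only, without gripping or lifting anything: leave the small button unpressed, and the bowl and the other things on the bench where they stand.

Things in the scene. Friction and masses are not known exactly. Their poses are not given: they have to be found in the camera images.
- jig: The jolley, fixed to the bench (its place and yaw vary): a plywood board 310 x 250 x 18 mm carrying an aluminium wheel head (160 mm across, top 55 mm above the bench) and, at one end, a grey post of two cheeks (143 mm tall) that holds the swinging arm. The origin lies on the bench surface under the centre of the wheel head; +z up, -x points from the post towards the push bar (roughly to the robot's right, world -y).
- hinge (a point): Centre of the arm's hinge pin in the post, 125 mm above the bench, 105 mm along the jig's +x from its origin. The hinge axis is the jig's y axis (level).
- push_bar (a point): Centre of the push bar: a round wooden bar, 16 mm in diameter and 100 mm long, across the free end of the arm, level and parallel to the hinge axis, 220 mm from it. Arm down, it is 125 mm above the bench, 35 mm outside the wheel head's rim, free all round; push it from beneath. Arm fully raised, it is 342 mm above the bench.
- counterweight (a point): Centre of the arm's steel counterweight, a disc 60 mm across and 44 mm wide, 78 mm above the hinge when the arm is down. The arm itself is a flat steel bar 24 mm wide and 12 mm thick from hinge to push bar; a plywood template hangs below it at 119 to 178 mm from the hinge, reaching 54 mm below the bar's centreline.
- jolley_arm (a joint): Angle of the arm in rad: 0 = level, down over the bowl (rests there on a stop); grows as the push bar rises along a circle about the hinge towards the post's side; 1.4 = upper stop. It balances at about 0.95 rad: left below that it falls back down, past that it falls on to the upper stop and stays. Lifting it from level takes about 2 to 3 N at the push bar.
- bowl: Freshly shaped plaster-coloured bowl, upside down and loose on the wheel head, 124 mm across, 43 mm tall; origin at the centre of its underside. Not to be shifted.
- stop_button (a joint): Travel in m of the wide button: 0 = up, 0.006 = fully down; it springs back when released and takes 5 N to press fully.
- stop_button_top (a point): Centre of the top of the wide button (stops the wheel): black round cap 42 mm across on a grey housing, pressed straight down. The two buttons stand to the left of the jolley, one nearer and one farther; which is which varies.
- start_button (a joint): Travel in m of the small button: 0 = up, 0.006 = fully down. Not to be pressed.
- start_button_top (a point): Centre of the top of the small button: black round cap 18 mm across on a grey housing, pressed straight down.
- jar: Bystander: small glass jar with a steel lid, 36 mm across, 50 mm tall, on the board's corner beside the post.
- prop: Bystander: terracotta kiln prop, a plain cylinder 28 mm across and 40 mm tall, on a corner of the board, at the push bar's end.
- mug: Bystander: white mug, 80 mm across, 90 mm tall, to the right of the board.
- small_bowl: Bystander: small terracotta bowl, 110 mm across, 50 mm tall, to the right of the board.
- brush: Bystander: brush lying at the left of the buttons.
- rib: Bystander: wooden rib, 90 x 50 x 8 mm, lying flat near the robot on its right.
- cup: Bystander: plaster cup, 72 mm across, 75 mm tall, between the robot and the buttons.
There are look-alikes about, which are no part of the job. Leave any red look-alike of the part that bears stop_button alone. Leave any red look-alike of the part that bears start_button alone.

How it is judged:
By the outcome, as a careful person would: the job done as asked, in the order asked, and still so for the second after the job is handed in, with the robot touching nothing.
It also fails if it takes over 66 s, if anything falls off the work surface, if the arm or the gripper's body presses on something with over 40 N, if the wrist force passes 120 N, or if a joint passes its speed limit or range.

## Working session

There is one attempt and no reset: what is moved stays moved. The work goes in short steps, Python scripts to look and compute and a shell command to move; the robot and the scene stay as the last step left them, time stands still between calls to the robot, and variables do not carry over. Pictures are saved under pics/ and viewed, at most 10 in all, crops included, and the job is handed in when it is done.

```bash
mkdir -p pics; python3 - <<'E'
from bench import ctrl
import cv2,numpy as np,pickle
s=ctrl.get_state();print(s['time'],s['position'],s['tool_rot'])
d={n:ctrl.get_image(n) for n in("scene","side")}
pickle.dump((s,d),open('d0.pkl','wb'))
for n in d: cv2.imwrite(f'pics/{n}0.png',d[n]['image'][...,::-1]); print(n,d[n]['K'].tolist(),np.round(d[n]['world_to_cam'],3).tolist())
E
```

```text
0.0 [ 6.49454462e-01 -5.57988955e-05  2.21481203e-01] [-2.22052249e+00 -2.22063882e+00  2.18740628e-03]
scene [[530.3334277249521, 0.0, 276.88453090991595], [0.0, 530.3334277249521, 210.78795597563177], [0.0, 0.0, 1.0]] [[-0.323, 0.946, -0.004, 0.151], [0.74, 0.25, -0.624, -0.264], [-0.59, -0.205, -0.781, 1.755], [0.0, 0.0, 0.0, 1.0]]
side [[390.49415788497055, 0.0, 280.023681332278], [0.0, 390.49415788497055, 208.41991700208692], [0.0, 0.0, 1.0]] [[0.918, -0.396, -0.022, -0.437], [-0.245, -0.524, -0.816, 0.223], [0.312, 0.754, -0.578, 1.094], [0.0, 0.0, 0.0, 1.0]]
```

View pics/scene0.png

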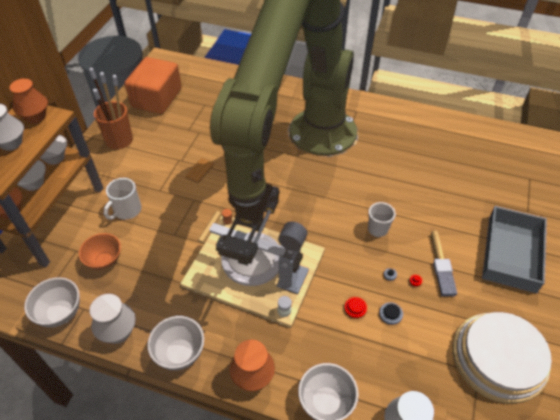

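View pics/side0.png

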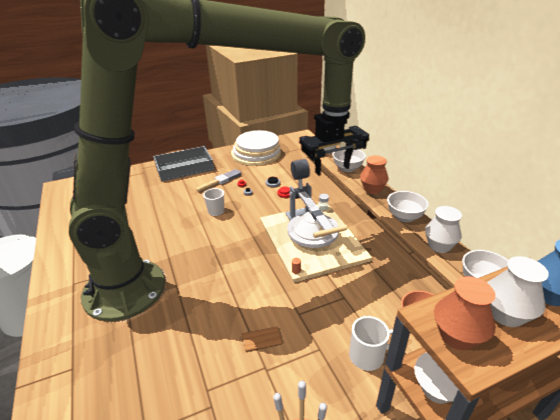

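The scene view shows the board around (253,268), the post at (293,260) and the push bar near (230,232), partly hidden by the gripper. In the side view the push bar is at (330,230).

Candidates for the wide button are black (391,313) and red (356,308). For the small button they are black (390,274) and red (415,281). By the description I choose black (391,313) as the stop button. I'll check that in a close crop.

```bash
python3 - <<'E'
import pickle,cv2,numpy as np
s,d=pickle.load(open('d0.pkl','rb'))
a=d['scene']['image'][200:330,170:430]; b=d['side']['image'][140:290,225:375]
A=cv2.resize(a,(800,400),interpolation=cv2.INTER_CUBIC)  # x3.077
cv2.imwrite('pics/c1.png',A[...,::-1])
cv2.imwrite('pics/c2.png',cv2.resize(b,(600,600),interpolation=cv2.INTER_CUBIC)[...,::-1]) #x4
E
```

```text
(no output)
```

View pics/c1.png

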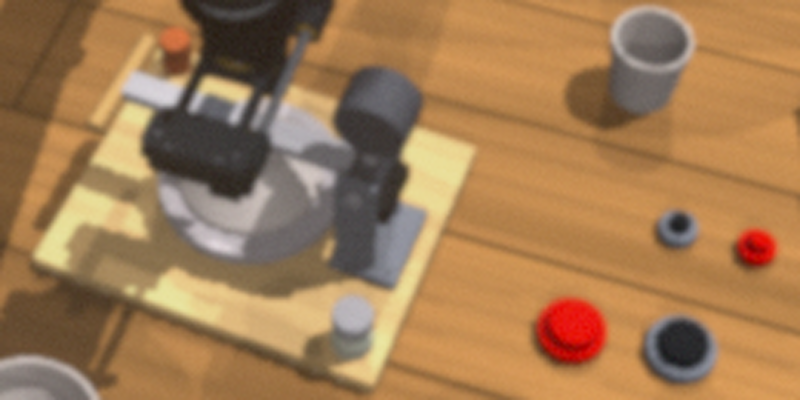

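View pics/c2.png

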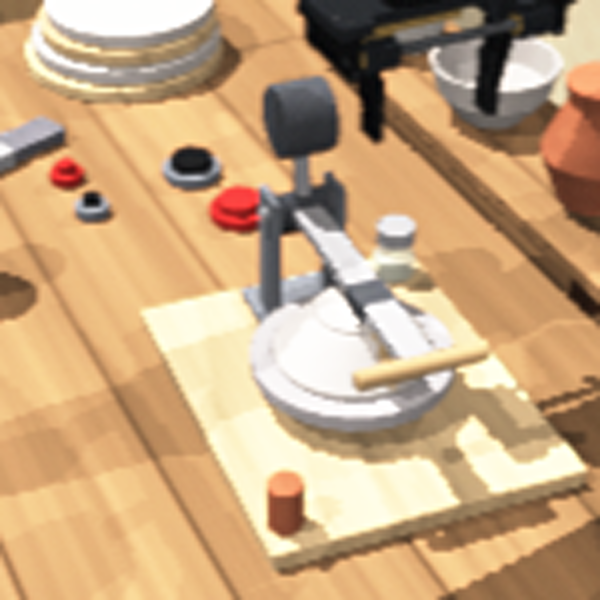

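The crops confirm it: the wide black cap on the grey housing is at c1 (683,342), beside the red look-alike (571,325). The small black button is at c1 (678,224). The push bar's ends are at c1 (150,40) and (97,122), and at c2 (360,377) and (485,352). The prop is at c2 (285,505).

```bash
cat > h.py <<'E'
import pickle,numpy as np
s,d=pickle.load(open('d0.pkl','rb'))
def ray(n,u,v):
    W=d[n]['world_to_cam'];R,t=W[:3,:3],W[:3,3]
    return -R.T@t, R.T@np.linalg.inv(d[n]['K'])@[u,v,1]
def plane(n,p,z):
    o,r=ray(n,*p);return o+r*(z-o[2])/r[2]
def tri(p,q):
    o1,r1=ray('scene',*p);o2,r2=ray('side',*q)
    t=np.linalg.lstsq(np.c_[r1,-r2],o2-o1,rcond=None)[0]
    a,b=o1+r1*t[0],o2+r2*t[1];return (a+b)/2,np.linalg.norm(a-b)
C1=lambda u,v:(170+u*.325,200+v*.325)
C2=lambda u,v:(225+u/4,140+v/4)
E
python3 - <<'E'
from h import *
np.set_printoptions(precision=4,suppress=True)
for n,a,b in [('stop',(683,342),(191,160)),('start',(679,222),(92,199)),('redwide',(571,320),(240,201)),('barNear',(150,40),(360,377)),('barFar',(97,122),(485,352)),('prop top',(176,38),(285,482)),('cornerPostNear',(474,150),(143,310)),('cornerPushFar',(36,258),(588,478)),('jarTop',(354,308),(397,226))]:
    print(n,*tri(C1(*a),C2(*b)))
for z,n,p in [(.018,'side',C2(143,310)),(.018,'side',C2(277,562)),(.018,'side',C2(588,473)),(.018,'scene',C1(474,150)),(.018,'scene',C1(36,258)),(.018,'scene',C1(374,380)),(.125,'side',C2(360,379)),(.125,'side',C2(485,353)),(.125,'scene',C1(150,40)),(.125,'scene',C1(97,122)),(.04,'side',C2(191,160)),(.04,'scene',C1(683,342))]: print(n,z,plane(n,p,z))
E
```

```text
stop [0.5919 0.3443 0.0123] 0.004918851150163229
start [0.4801 0.3188 0.0123] 0.004954743792025009
redwide [0.6034 0.2531 0.0146] 0.006179813982720358
barNear [ 0.5196 -0.1444  0.1236] 0.00520090620884287
barFar [ 0.612  -0.1538  0.1219] 0.0077353240194435735
prop top [ 0.4603 -0.1503  0.0535] 0.004418355050984751
cornerPostNear [0.4619 0.1331 0.0113] 0.0015327816666814214
cornerPushFar [ 0.6868 -0.1922  0.0055] 0.008560209918100938
jarTop [0.6771 0.0889 0.0644] 0.008128769317663759
side 0.018 [0.4594 0.1237 0.018 ]
side 0.018 [ 0.4386 -0.1882  0.018 ]
side 0.018 [ 0.6837 -0.2017  0.018 ]
scene 0.018 [0.4657 0.1344 0.018 ]
scene 0.018 [ 0.6898 -0.1845  0.018 ]
scene 0.018 [0.7053 0.119  0.018 ]
side 0.125 [ 0.5192 -0.1502  0.125 ]
side 0.125 [ 0.6114 -0.1614  0.125 ]
scene 0.125 [ 0.5182 -0.1424  0.125 ]
scene 0.125 [ 0.6107 -0.1502  0.125 ]
side 0.04 [0.5763 0.2985 0.04  ]
scene 0.04 [0.6056 0.3442 0.04  ]
```

```bash
python3 -m handwheel '[{"x":-0.10,"y":-0.03},{"x":-0.14,"y":-0.05,"wy":7},{"x":-0.18,"y":-0.08,"wy":14},{"x":-0.22,"y":-0.08,"wy":21},{"x":-0.26,"y":-0.08,"wy":28},{"x":-0.28,"y":-0.08,"wy":35},{"x":-0.28,"y":-0.08,"wy":42},{"x":-0.28,"y":-0.08,"wy":50},{"x":-0.28,"y":-0.08,"wy":50},{"x":-0.28,"y":-0.08,"wy":50}]' 0
python3 - <<'E'
from bench import ctrl
import numpy as np
np.set_printoptions(precision=3,suppress=True)
from scipy.spatial.transform import Rotation as R
s=ctrl.get_state();print(s['joint_positions']);print(R.from_rotvec(s['tool_rot']).as_matrix())
import cv2
w=ctrl.get_image('wrist');print(w['hand_eye'],w['K'])
np.save('he.npy',w['hand_eye'])
b=ctrl.get_image('side')['image'];cv2.imwrite('pics/a.png',np.hstack([cv2.resize(w['image'],(400,300)),cv2.resize(b[90:300,220:500],(400,300))])[...,::-1])
E
```

```text
[ 0.014  0.322 -0.07   1.452  0.023  1.371 -0.057]
[[ 0.     1.    -0.002]
 [ 1.    -0.    -0.   ]
 [-0.    -0.002 -1.   ]]
[[ 0.001 -0.966 -0.26   0.07 ]
 [ 1.     0.001 -0.    -0.002]
 [ 0.    -0.26   0.966 -0.162]
 [ 0.     0.     0.     1.   ]] [[327.794   0.    274.614]
 [  0.    327.794 213.141]
 [  0.      0.      1.   ]]invalid input at $[0]: expected keys x, y, z, wx, wy, wz
```

View pics/a.png

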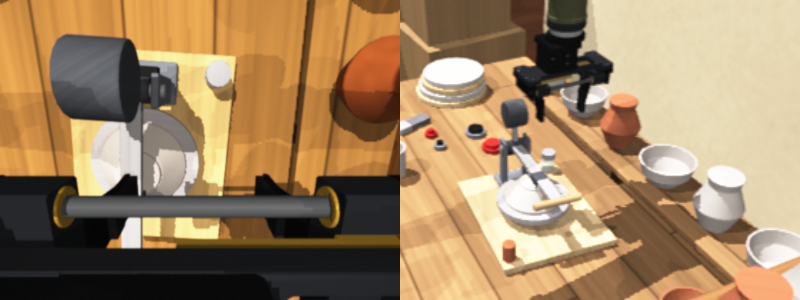

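The rows need all six keys. The robot hasn't moved, so the picture shows the scene unchanged: arm down, push bar at side-inset (557,202).

```bash
python3 -m handwheel '[{"x":-0.04,"y":-0.02,"z":0,"wx":0,"wy":0,"wz":0},{"x":-0.08,"y":-0.03,"z":0,"wx":0,"wy":0,"wz":0},{"x":-0.12,"y":-0.05,"z":0,"wx":0,"wy":7,"wz":0},{"x":-0.16,"y":-0.06,"z":0,"wx":0,"wy":14,"wz":0},{"x":-0.2,"y":-0.07,"z":0,"wx":0,"wy":21,"wz":0},{"x":-0.24,"y":-0.08,"z":0,"wx":0,"wy":28,"wz":0},{"x":-0.28,"y":-0.08,"z":0,"wx":0,"wy":35,"wz":0},{"x":-0.28,"y":-0.08,"z":0,"wx":0,"wy":42,"wz":0},{"x":-0.28,"y":-0.08,"z":0,"wx":0,"wy":50,"wz":0},{"x":-0.28,"y":-0.08,"z":0,"wx":0,"wy":50,"wz":0}]' 0
cat > st.py <<'E'
from bench import ctrl
import numpy as np
np.set_printoptions(precision=3,suppress=True)
from scipy.spatial.transform import Rotation as R
s=ctrl.get_state();print(s['joint_positions'],s['ft_force']);print(R.from_rotvec(s['tool_rot']).as_matrix())
E
python3 st.py
python3 - <<'E'
from bench import ctrl
import cv2,numpy as np
w=ctrl.get_image('scene')['image'];b=ctrl.get_image('side')['image'];cv2.imwrite('pics/b.png',np.hstack([cv2.resize(w[170:350,160:400],(400,300)),cv2.resize(b[90:330,200:520],(400,300))])[...,::-1])
E
```

```text
time: 1.03
position: [0.5667, -0.2851, 0.2146]
tool_rot: [-1.707, -1.683, -0.793]
ft_force: [-0.9, -0.1, -3.7]
grip_width: 0.329
grip_force: 0.0
[ 0.732  0.73   0.04   1.136 -0.654  1.906  0.741] [-0.928 -0.127 -3.673]
[[ 0.014  1.    -0.   ]
 [ 0.637 -0.009  0.771]
 [ 0.771 -0.011 -0.637]]
```

View pics/b.png

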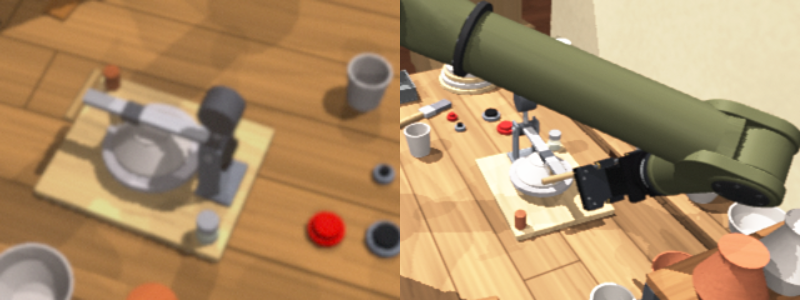

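The arm has a clear path on the right of the bar, and the inset shows the fingers about 0.1 m short of it. Next I go in beneath the bar.

```bash
python3 -m handwheel '[{"x":-0.01,"y":0,"z":0.03,"wx":0,"wy":0,"wz":0},{"x":-0.02,"y":0,"z":0.06,"wx":0,"wy":0,"wz":0},{"x":-0.02,"y":0,"z":0.09,"wx":0,"wy":0,"wz":0},{"x":-0.02,"y":0,"z":0.1,"wx":0,"wy":0,"wz":0},{"x":-0.02,"y":0,"z":0.1,"wx":0,"wy":0,"wz":0},{"x":-0.02,"y":0,"z":0.1,"wx":0,"wy":0,"wz":0},{"x":-0.02,"y":0,"z":0.1,"wx":0,"wy":0,"wz":0}]' 0; python3 st.py
```

```text
time: 1.72
position: [0.5711, -0.2175, 0.1455]
tool_rot: [-1.704, -1.707, -0.794]
ft_force: [0.4, -0.6, -0.1]
grip_width: 0.004
grip_force: 0.0
[ 0.671  0.688  0.019  1.341 -0.652  1.721  0.8  ] [ 0.382 -0.612 -0.147]
[[-0.003  1.     0.002]
 [ 0.646  0.     0.763]
 [ 0.763  0.004 -0.646]]
```

```bash
python3 -m handwheel '[{"x":-0.006,"y":-0.004,"z":0.02,"wx":0,"wy":0,"wz":0},{"x":-0.006,"y":-0.004,"z":0.04,"wx":0,"wy":0,"wz":0},{"x":-0.006,"y":-0.004,"z":0.06,"wx":0,"wy":0,"wz":0},{"x":-0.006,"y":-0.004,"z":0.075,"wx":0,"wy":0,"wz":0},{"x":-0.006,"y":-0.004,"z":0.085,"wx":0,"wy":0,"wz":0},{"x":-0.006,"y":-0.004,"z":0.085,"wx":0,"wy":0,"wz":0},{"x":-0.006,"y":-0.004,"z":0.085,"wx":0,"wy":0,"wz":0}]'; python3 - <<'E'
from bench import ctrl
import cv2,numpy as np
w=ctrl.get_image('scene')['image'];b=ctrl.get_image('side')['image'];cv2.imwrite('pics/c.png',np.hstack([cv2.resize(w[170:290,160:320],(400,300)),cv2.resize(b[170:305,230:410],(400,300))])[...,::-1])
E
```

```text
time: 2.3
position: [0.5665, -0.1562, 0.0845]
tool_rot: [-1.703, -1.703, -0.794]
ft_force: [0.1, 0.2, 0.5]
grip_width: 0.008
grip_force: 0.0
```

View pics/c.png

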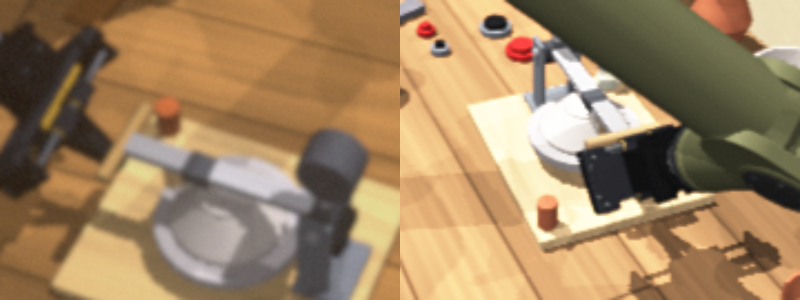

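The fingers are just beneath the bar's middle: in the side inset the bar (620,135) lies over the finger tips. Nothing is displaced. I lift gently first.

```bash
python3 -m handwheel '[{"x":0.004,"y":0,"z":0,"wx":0,"wy":0,"wz":0},{"x":0.008,"y":0,"z":0,"wx":0,"wy":0,"wz":0},{"x":0.012,"y":0,"z":0,"wx":0,"wy":0,"wz":0},{"x":0.015,"y":0,"z":0,"wx":0,"wy":0,"wz":0},{"x":0.02,"y":0,"z":-0.003,"wx":0,"wy":0,"wz":0},{"x":0.026,"y":0,"z":-0.008,"wx":0,"wy":0,"wz":0},{"x":0.032,"y":0,"z":-0.012,"wx":0,"wy":0,"wz":0},{"x":0.038,"y":0,"z":-0.017,"wx":0,"wy":0,"wz":0},{"x":0.045,"y":0,"z":-0.021,"wx":0,"wy":0,"wz":0},{"x":0.051,"y":0,"z":-0.025,"wx":0,"wy":0,"wz":0}]'; python3 st.py
```

```text
time: 3.23
position: [0.5661, -0.1419, 0.1399]
tool_rot: [-1.703, -1.703, -0.794]
ft_force: [2.2, -1.1, -1.8]
grip_width: 0.009
grip_force: 1.2
[ 0.614  0.599 -0.011  1.5   -0.678  1.62   0.777] [ 2.196 -1.108 -1.815]
[[-0.     1.     0.001]
 [ 0.644 -0.001  0.765]
 [ 0.765  0.001 -0.644]]
```

```bash
python3 -m handwheel '[{"x":0.01,"y":0,"z":-0.005,"wx":0,"wy":0,"wz":0},{"x":0.02,"y":0,"z":-0.01,"wx":0,"wy":0,"wz":0},{"x":0.03,"y":0,"z":-0.013,"wx":0,"wy":0,"wz":0},{"x":0.041,"y":0,"z":-0.017,"wx":0,"wy":0,"wz":0},{"x":0.052,"y":0,"z":-0.02,"wx":0,"wy":0,"wz":0},{"x":0.062,"y":0,"z":-0.023,"wx":0,"wy":0,"wz":0},{"x":0.073,"y":0,"z":-0.025,"wx":0,"wy":0,"wz":0},{"x":0.084,"y":0,"z":-0.026,"wx":0,"wy":0,"wz":0},{"x":0.095,"y":0,"z":-0.027,"wx":0,"wy":0,"wz":0},{"x":0.106,"y":0,"z":-0.027,"wx":0,"wy":0,"wz":0}]'; python3 st.py
python3 - <<'E'
from bench import ctrl
import cv2,numpy as np
w=ctrl.get_image('scene')['image'];b=ctrl.get_image('side')['image'];cv2.imwrite('pics/d.png',np.hstack([cv2.resize(w[140:290,160:360],(400,300)),cv2.resize(b[130:280,230:430],(400,300))])[...,::-1])
E
```

```text
time: 4.07
position: [0.5659, -0.0928, 0.2385]
tool_rot: [-1.701, -1.702, -0.794]
ft_force: [0.3, -1.2, 0.3]
grip_width: 0.002
grip_force: 0.5
[ 0.572  0.452 -0.034  1.508 -0.709  1.69   0.642] [ 0.282 -1.211  0.332]
[[-0.001  1.    -0.001]
 [ 0.642  0.001  0.766]
 [ 0.766  0.    -0.642]]
```

View pics/d.png

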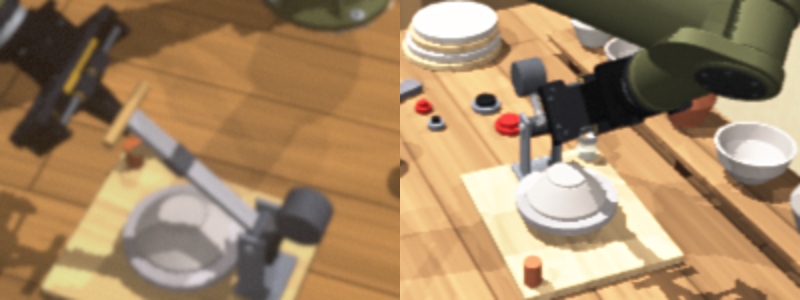

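The arm is about halfway up, at roughly 0.7 rad: the bar is at d.png (127,113), resting on the fingertips. The bowl and prop are in place. Next I take it past balance.

```bash
python3 -m handwheel '[{"x":0.011,"y":0,"z":0,"wx":0,"wy":0,"wz":0},{"x":0.022,"y":0,"z":0.001,"wx":0,"wy":0,"wz":0},{"x":0.033,"y":0,"z":0.002,"wx":0,"wy":0,"wz":0},{"x":0.044,"y":0,"z":0.004,"wx":0,"wy":0,"wz":0},{"x":0.055,"y":0,"z":0.007,"wx":0,"wy":0,"wz":0},{"x":0.065,"y":0,"z":0.01,"wx":0,"wy":0,"wz":0},{"x":0.075,"y":0,"z":0.013,"wx":0,"wy":0,"wz":0},{"x":0.085,"y":0,"z":0.017,"wx":0,"wy":0,"wz":0},{"x":0.092,"y":0,"z":0.02,"wx":0,"wy":0,"wz":0},{"x":0.092,"y":0,"z":0.02,"wx":0,"wy":0,"wz":0}]'; python3 st.py
python3 - <<'E'
from bench import ctrl
import cv2,numpy as np
w=ctrl.get_image('scene')['image'];b=ctrl.get_image('side')['image'];cv2.imwrite('pics/e.png',np.hstack([cv2.resize(w[140:290,160:360],(400,300)),cv2.resize(b[130:280,230:430],(400,300))])[...,::-1])
E
```

```text
time: 5.0
position: [0.566, -0.0171, 0.2964]
tool_rot: [-1.699, -1.705, -0.794]
ft_force: [0.4, 0.4, -0.2]
grip_width: 0.006
grip_force: 0.0
[ 0.505  0.334 -0.075  1.55  -0.751  1.676  0.517] [ 0.395  0.433 -0.236]
[[-0.003  1.    -0.001]
 [ 0.642  0.003  0.766]
 [ 0.766  0.002 -0.642]]
```

View pics/e.png

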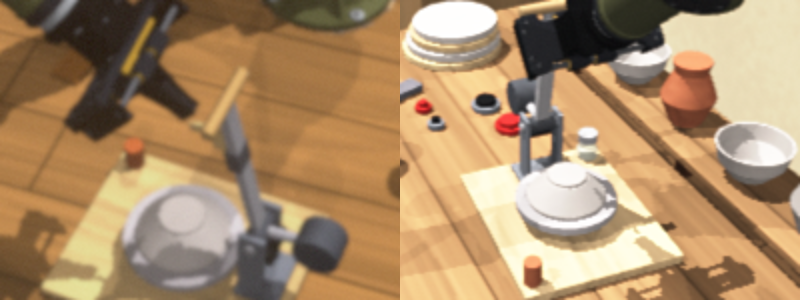

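The arm stands raised by itself against its upper stop, clear of the fingers, with zero force on the tool. The bowl, prop and jar haven't moved. I back off and straighten the tool, high up.

```bash
python3 -m handwheel '[{"x":-0.005,"y":0,"z":-0.03,"wx":0,"wy":0,"wz":0},{"x":-0.005,"y":0,"z":-0.07,"wx":0,"wy":0,"wz":0},{"x":0.01,"y":0,"z":-0.1,"wx":0,"wy":-7,"wz":0},{"x":0.03,"y":0,"z":-0.13,"wx":0,"wy":-14,"wz":0},{"x":0.06,"y":0,"z":-0.15,"wx":0,"wy":-21,"wz":0},{"x":0.06,"y":0,"z":-0.15,"wx":0,"wy":-28,"wz":0},{"x":0.06,"y":0,"z":-0.15,"wx":0,"wy":-35,"wz":0},{"x":0.06,"y":0,"z":-0.15,"wx":0,"wy":-42,"wz":0},{"x":0.06,"y":0,"z":-0.15,"wx":0,"wy":-50,"wz":0},{"x":0.06,"y":0,"z":-0.15,"wx":0,"wy":-50,"wz":0}]'; python3 st.py
```

```text
time: 5.93
position: [0.5666, -0.0898, 0.4388]
tool_rot: [2.208, 2.23, 0.002]
ft_force: [0.9, 1.8, 0.4]
grip_width: 0.004
grip_force: 0.0
[ 0.194  0.149 -0.099  1.236  0.016  1.755  0.109] [0.944 1.808 0.379]
[[-0.01   1.     0.003]
 [ 1.     0.01  -0.001]
 [-0.001  0.003 -1.   ]]
```

```bash
python3 -m handwheel '[{"x":0.04,"y":0,"z":0,"wx":0,"wy":0,"wz":0},{"x":0.08,"y":0,"z":0,"wx":0,"wy":0,"wz":0},{"x":0.12,"y":0,"z":0,"wx":0,"wy":0,"wz":0},{"x":0.16,"y":0,"z":0,"wx":0,"wy":0,"wz":0},{"x":0.2,"y":0,"z":0,"wx":0,"wy":0,"wz":0},{"x":0.24,"y":0.01,"z":0,"wx":0,"wy":0,"wz":0},{"x":0.28,"y":0.02,"z":0.0,"wx":0,"wy":0,"wz":0},{"x":0.32,"y":0.03,"z":0,"wx":0,"wy":0,"wz":0},{"x":0.36,"y":0.03,"z":0,"wx":0,"wy":0,"wz":0},{"x":0.39,"y":0.03,"z":0,"wx":0,"wy":0,"wz":0}]'; python3 -m handwheel '[{"x":0,"y":0,"z":0.04,"wx":0,"wy":0,"wz":0},{"x":0,"y":0,"z":0.08,"wx":0,"wy":0,"wz":0},{"x":0,"y":0,"z":0.12,"wx":0,"wy":0,"wz":0},{"x":0,"y":0,"z":0.16,"wx":0,"wy":0,"wz":0},{"x":0,"y":0,"z":0.2,"wx":0,"wy":0,"wz":0},{"x":0,"y":0,"z":0.22,"wx":0,"wy":0,"wz":0},{"x":0,"y":0,"z":0.22,"wx":0,"wy":0,"wz":0},{"x":0,"y":0,"z":0.22,"wx":0,"wy":0,"wz":0}]'
python3 - <<'E'
from bench import ctrl
import cv2,numpy as np
from scipy.spatial.transform import Rotation as R
s=ctrl.get_state();w=ctrl.get_image('wrist');im=w['image']
T=np.eye(4);T[:3,:3]=R.from_rotvec(s['tool_rot']).as_matrix();T[:3,3]=s['position']
M=T@w['hand_eye'];K=w['K']
def pl(u,v,z):
    r=M[:3,:3]@np.linalg.inv(K)@[u,v,1];o=M[:3,3];return np.round(o+r*(z-o[2])/r[2],4)
hsv=cv2.cvtColor(im,cv2.COLOR_RGB2HSV)
for nm,m in(('red',cv2.inRange(hsv,(0,200,100),(8,255,255))),('dark',cv2.inRange(hsv,(0,0,0),(179,255,60)))):
    n,_,st,c=cv2.connectedComponentsWithStats(m)
    for i in range(1,n):
        if st[i,4]>60:print(nm,st[i],c[i].round(1),pl(*c[i],.012),pl(*c[i],.025))
for n in('side','scene'):
    d=ctrl.get_image(n);
    # raised bar expectation check
    cv2.imwrite(f'pics/{n}9.png',d['image'][...,::-1])
b=cv2.imread('pics/side9.png')
cv2.imwrite('pics/f.png',np.hstack([cv2.resize(im,(480,360))[...,::-1],cv2.resize(b[100:300,230:430],(320,360))]))
E
```

```text
time: 6.77
position: [0.5965, 0.2959, 0.4348]
tool_rot: [-2.218, -2.218, 0.004]
ft_force: [0.5, 0.2, 1.0]
grip_width: 0.005
grip_force: 0.0
time: 7.43
position: [0.5962, 0.2919, 0.2156]
tool_rot: [-2.223, -2.216, 0.006]
ft_force: [-0.1, -0.5, 0.2]
grip_width: 0.004
grip_force: 0.0
red [147  86  34  34 847] [163.1 102.6] [0.4753 0.3845 0.012 ] [0.4796 0.3837 0.025 ]
red [ 258  195   49   50 1886] [282.  219.1] [0.6018 0.2558 0.012 ] [0.6015 0.2596 0.025 ]
dark [122  27  59  27 224] [151.7  41. ] [0.4692 0.4439 0.012 ] [0.4737 0.441  0.025 ]
dark [473  73  11  31 224] [478.   87.6] [0.8059 0.3984 0.012 ] [0.7984 0.3971 0.025 ]
dark [ 253  125   37   38 1098] [270.8 143.4] [0.5893 0.3419 0.012 ] [0.5895 0.3426 0.025 ]
dark [161 160  17  15 188] [169.3 166.6] [0.4761 0.3169 0.012 ] [0.4803 0.3185 0.025 ]
dark [  0 244  21  32 382] [  5.8 261.3] [0.2684 0.2032 0.012 ] [0.28   0.2089 0.025 ]
dark [  132   244   296    90 21214] [272.5 289.6] [0.5904 0.1654 0.012 ] [0.5905 0.1724 0.025 ]
dark [529 246  31  31 669] [548.5 262.1] [0.9213 0.2018 0.012 ] [0.9097 0.2075 0.025 ]
dark [487 270  29   6  72] [502.3 274. ] [0.8689 0.1863 0.012 ] [0.8591 0.1925 0.025 ]
dark [    0   289   560   131 43107] [277.5 378.4] [0.5966 0.0342 0.012 ] [0.5965 0.0458 0.025 ]
```

View pics/f.png

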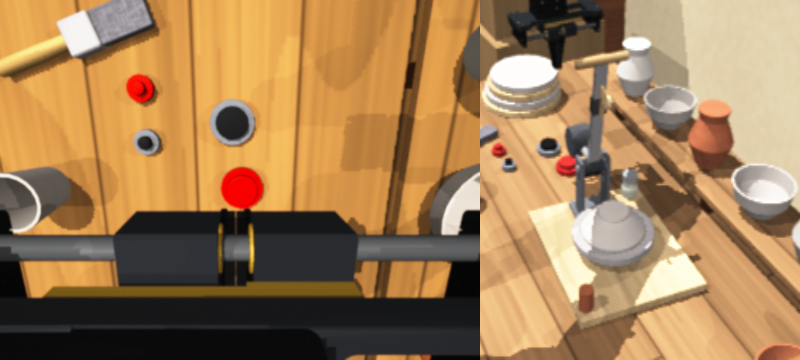

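The wrist view shows the wide black button at (232,122), beside the red look-alike (242,188). By my mask it is at world (0.590, 0.342). The side inset shows the arm still raised and the bowl in place. I go over the button.

```bash
python3 -m handwheel '[{"x":0.03,"y":-0.006,"z":0,"wx":0,"wy":0,"wz":0},{"x":0.05,"y":-0.006,"z":0,"wx":0,"wy":0,"wz":0},{"x":0.05,"y":-0.006,"z":0.03,"wx":0,"wy":0,"wz":0},{"x":0.05,"y":-0.006,"z":0.07,"wx":0,"wy":0,"wz":0},{"x":0.05,"y":-0.006,"z":0.11,"wx":0,"wy":0,"wz":0},{"x":0.05,"y":-0.006,"z":0.14,"wx":0,"wy":0,"wz":0},{"x":0.05,"y":-0.006,"z":0.16,"wx":0,"wy":0,"wz":0},{"x":0.05,"y":-0.006,"z":0.17,"wx":0,"wy":0,"wz":0},{"x":0.05,"y":-0.006,"z":0.17,"wx":0,"wy":0,"wz":0},{"x":0.05,"y":-0.006,"z":0.17,"wx":0,"wy":0,"wz":0}]'; python3 -m handwheel '[{"x":0,"y":0,"z":0.004,"wx":0,"wy":0,"wz":0},{"x":0,"y":0,"z":0.008,"wx":0,"wy":0,"wz":0},{"x":0,"y":0,"z":0.012,"wx":0,"wy":0,"wz":0},{"x":0,"y":0,"z":0.016,"wx":0,"wy":0,"wz":0},{"x":0,"y":0,"z":0.016,"wx":0,"wy":0,"wz":0},{"x":0,"y":0,"z":0.016,"wx":0,"wy":0,"wz":0}]'
```

```text
time: 8.42
position: [0.5913, 0.3449, 0.0493]
tool_rot: [2.221, 2.221, 0.004]
ft_force: [-0.5, -0.3, 0.9]
grip_width: 0.012
grip_force: 0.0
time: 8.92
position: [0.5898, 0.344, 0.0311]
tool_rot: [-2.221, -2.221, 0.001]
ft_force: [-0.6, -0.1, 0.2]
grip_width: 0.004
grip_force: 0.0
```

```bash
for i in 1; do python3 -m handwheel '[{"x":0,"y":0,"z":0.003,"wx":0,"wy":0,"wz":0},{"x":0,"y":0,"z":0.006,"wx":0,"wy":0,"wz":0},{"x":0,"y":0,"z":0.006,"wx":0,"wy":0,"wz":0},{"x":0,"y":0,"z":0.006,"wx":0,"wy":0,"wz":0}]'; done; python3 -m handwheel '[{"x":0,"y":0,"z":0.003,"wx":0,"wy":0,"wz":0},{"x":0,"y":0,"z":0.003,"wx":0,"wy":0,"wz":0},{"x":0,"y":0,"z":0.003,"wx":0,"wy":0,"wz":0}]'
```

```text
time: 9.25
position: [0.5898, 0.344, 0.025]
tool_rot: [-2.221, -2.221, 0.001]
ft_force: [-0.5, 0.1, -0.5]
grip_width: 0.003
grip_force: 0.0
time: 9.5
position: [0.5902, 0.3443, 0.0226]
tool_rot: [2.221, 2.221, 0.001]
ft_force: [-0.4, -0.3, 0.3]
grip_width: 0.004
grip_force: 0.0
```

```bash
python3 -m handwheel '[{"x":0,"y":0,"z":0.002,"wx":0,"wy":0,"wz":0},{"x":0,"y":0,"z":0.004,"wx":0,"wy":0,"wz":0},{"x":0,"y":0,"z":0.004,"wx":0,"wy":0,"wz":0},{"x":0,"y":0,"z":0.004,"wx":0,"wy":0,"wz":0}]';  python3 -m handwheel '[{"x":0,"y":0,"z":0.002,"wx":0,"wy":0,"wz":0},{"x":0,"y":0,"z":0.003,"wx":0,"wy":0,"wz":0},{"x":0,"y":0,"z":0.003,"wx":0,"wy":0,"wz":0}]'
```

```text
time: 9.83
position: [0.5903, 0.3444, 0.0188]
tool_rot: [2.221, 2.221, 0.001]
ft_force: [-0.6, -1.2, 3.2]
grip_width: 0.004
grip_force: 1.7
time: 10.08
position: [0.5903, 0.3444, 0.0165]
tool_rot: [2.221, 2.221, 0.001]
ft_force: [-1.1, -1.8, 8.1]
grip_width: 0.002
grip_force: 4.0
```

```bash
python3 -m handwheel '[{"x":0,"y":0,"z":0.001,"wx":0,"wy":0,"wz":0},{"x":0,"y":0,"z":0.002,"wx":0,"wy":0,"wz":0},{"x":0,"y":0,"z":0.002,"wx":0,"wy":0,"wz":0},{"x":0,"y":0,"z":0.002,"wx":0,"wy":0,"wz":0}]'
```

```text
time: 10.42
position: [0.5903, 0.3444, 0.0163]
tool_rot: [2.221, 2.221, 0.001]
ft_force: [-5.4, -3.0, 17.5]
grip_width: 0.01
grip_force: 8.2
```

It has bottomed: the height held at 16.3 mm while the force rose to 17.5 N. I release.

```bash
python3 -m handwheel '[{"x":0,"y":0,"z":-0.005,"wx":0,"wy":0,"wz":0},{"x":0,"y":0,"z":-0.015,"wx":0,"wy":0,"wz":0},{"x":0,"y":0,"z":-0.04,"wx":0,"wy":0,"wz":0},{"x":0,"y":0,"z":-0.08,"wx":0,"wy":0,"wz":0},{"x":0,"y":0,"z":-0.12,"wx":0,"wy":0,"wz":0},{"x":0,"y":0,"z":-0.16,"wx":0,"wy":0,"wz":0},{"x":0,"y":0,"z":-0.18,"wx":0,"wy":0,"wz":0},{"x":0,"y":0,"z":-0.18,"wx":0,"wy":0,"wz":0},{"x":0,"y":0,"z":-0.18,"wx":0,"wy":0,"wz":0}]'
python3 - <<'E'
from bench import ctrl
import cv2,numpy as np
a=cv2.imread('pics/side9.png');b=ctrl.get_image('side')['image'][...,::-1]
D=cv2.absdiff(a,b).max(2)
print('jig',(D[130:300,265:375]>40).sum(),'board/bench',(D[170:420,150:420]>40).sum(), 'buttons',(D[170:200,225:295]>40).sum())
print(ctrl.get_state()['ft_force'])
E
```

```text
time: 11.17
position: [0.5905, 0.3445, 0.1949]
tool_rot: [2.221, 2.221, 0.004]
ft_force: [0.5, -0.4, -1.3]
grip_width: 0.007
grip_force: 0.0
jig 2267 board/bench 3304 buttons 89
[-0.11517691 -0.59512454 -1.11784453]
```

```bash
python3 - <<'E'
from bench import ctrl
import cv2,numpy as np
a=cv2.imread('pics/side9.png');b=ctrl.get_image('side')['image'][...,::-1]
D=cv2.absdiff(a,b).max(2)>40
for r in range(90,310,10): print(r,[int(D[r:r+10,c:c+10].sum()) for c in range(220,400,10)])
for n,x,y,w,h in[('bar',288,124,40,18),('cw',280,165,24,26),('bowl',285,212,60,40),('post',285,180,30,40)]:
    t=a[y:y+h,x:x+w];m=cv2.matchTemplate(b[y-8:y+h+8,x-8:x+w+8].copy(),t,cv2.TM_CCOEFF_NORMED);v=cv2.minMaxLoc(m);print(n,round(v[1],3),v[3])
E
```

```text
90 [0, 0, 0, 65, 23, 30, 48, 1, 0, 0, 0, 0, 0, 0, 0, 0, 0, 0]
100 [0, 0, 3, 59, 12, 24, 28, 45, 25, 0, 0, 0, 0, 0, 0, 0, 0, 0]
110 [0, 0, 58, 23, 34, 21, 58, 45, 35, 0, 0, 0, 0, 0, 0, 0, 0, 0]
120 [0, 0, 29, 43, 45, 61, 23, 0, 0, 0, 0, 0, 0, 0, 0, 0, 0, 0]
130 [0, 0, 0, 0, 26, 85, 14, 9, 0, 0, 9, 0, 0, 0, 0, 0, 0, 0]
140 [0, 0, 0, 0, 0, 0, 0, 0, 1, 0, 1, 0, 0, 0, 0, 0, 0, 0]
150 [0, 0, 0, 0, 0, 0, 0, 0, 10, 0, 0, 0, 0, 1, 1, 0, 0, 0]
160 [0, 0, 0, 0, 0, 0, 0, 0, 2, 0, 0, 0, 0, 0, 0, 0, 0, 0]
170 [0, 0, 0, 0, 0, 0, 0, 0, 0, 0, 0, 0, 0, 0, 0, 0, 0, 0]
180 [0, 0, 0, 0, 0, 1, 21, 17, 8, 37, 44, 0, 0, 0, 0, 0, 0, 0]
190 [0, 0, 0, 0, 0, 10, 51, 12, 3, 30, 41, 54, 10, 8, 14, 0, 0, 0]
200 [0, 0, 0, 0, 0, 0, 23, 36, 38, 26, 1, 0, 23, 44, 9, 0, 0, 0]
210 [0, 0, 0, 0, 0, 0, 0, 5, 12, 12, 55, 12, 8, 81, 68, 0, 0, 0]
220 [0, 0, 0, 0, 0, 0, 0, 52, 5, 11, 78, 31, 96, 93, 31, 0, 0, 0]
230 [0, 0, 0, 0, 0, 0, 0, 71, 0, 0, 73, 30, 37, 11, 0, 0, 0, 0]
240 [0, 0, 0, 0, 0, 0, 0, 7, 0, 2, 28, 1, 0, 0, 0, 0, 0, 0]
250 [0, 0, 0, 0, 0, 0, 4, 69, 10, 0, 36, 31, 0, 0, 0, 0, 0, 0]
260 [0, 0, 0, 0, 0, 0, 39, 14, 0, 4, 83, 2, 0, 0, 0, 0, 0, 0]
270 [0, 0, 0, 0, 0, 0, 47, 0, 0, 3, 28, 0, 0, 0, 0, 0, 0, 0]
280 [0, 0, 0, 9, 31, 50, 38, 0, 0, 42, 45, 0, 0, 0, 0, 0, 0, 0]
290 [40, 48, 52, 47, 30, 26, 0, 0, 4, 61, 0, 0, 0, 0, 0, 0, 0, 0]
300 [0, 0, 0, 0, 0, 0, 0, 0, 8, 30, 0, 0, 0, 0, 0, 0, 0, 0]
bar 0.977 (8, 8)
cw 0.947 (8, 8)
bowl 0.707 (8, 8)
post 0.844 (8, 8)
```

The bar, counterweight, post and bowl all match at zero shift, so the differences are only the robot's moving shadow. I hand it in.

```bash
python3 -c "
from bench import ctrl
print(ctrl.close_job())"
```

```text
the job is handed in; nothing more can be done
None
```

The jolley arm was pushed past its balance point and stays raised, then the wide stop button was pressed fully down and released; the job was handed in at about 11 s with the robot touching nothing, no verdict came back, and my picture checks showed nothing else moved.

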